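# Hang the dipping basket on the sprung hook and tug-test it

## Robot

A 6-joint arm with a two-finger parallel gripper is mounted at the origin on the work surface; the furniture and walls round the work are solid. World frame = base frame: x ahead of the robot, y to its left, z up, the work surface at z = 0. Lengths are in mm, angles in rad, forces in N, time in s.
With the tool pointing down it reaches from about 250 to 800 mm from the base axis. Payload 8.5 kg.
Tool frame: the origin (TCP) lies at the very end of the fingers, on their centre line; the grasp point (between the pads) lies arm.grip_depth behind it (arm.grip_depth is the distance from the TCP to the grasp point, in mm); z points along the fingers, y is the direction in which the jaws open and shut (so a half turn about z gives the same grasp; the last joint's range is limited). The gripper opens to 85 mm and grips with 20 to 120 N. Pads are 22 mm wide; open, the fingers measure 114 mm over their backs; the gripper's body (76 mm by 85 mm) begins 54 mm behind the grasp point. The pads swing forward as they close: fully open they stand 13 mm farther back than shut.
Start: joints at [-1.177, 0.238, -0.013, 1.319, 0, 1.571], TCP at [201.424, -484.775, 231.276] pointing down, gripper open.
Joint ranges: [-2.66, 2.66], [-1.03, 1.9], [-1.14, 1.46], [-1.82, 2.27], [-1.45, 1.34], [-3.14, 3.14]. Speed limits (rad/s): [2.22, 2.22, 2.79, 3.14, 3.14, 3.14].

## Interface

Orientations are given as a unit quaternion [x, y, z, w].
In Python, from bench import arm gives the robot as it stands.
- The arm moves only by the shell command python3 -m jog 'ROWS'. ROWS is JSON, one flat list of numbers, 7 for each row, row after row: the shift along the world's x, y, z as a fraction of full scale, then the turn, a rotation vector about the world's x, y, z as a fraction of full scale, then the gripper's target within -1 to 1 (fully open at 1, half-way at 0, shut at -1). A call has 1 to 20 rows; each row is the pose to reach, as a shift and turn from the pose commanded when the call began; what a row does not reach only later rows make up. Full scale, the value 1, is 10 cm for a shift and 30 degrees for a turn. A row lasts 1/10 s, in which the tool goes at most 50 mm and 8.59 degrees, less where a joint would pass 70% of its speed; a pose out of reach is approached as far as the arm can. A call with a number of a shift or a turn outside -1 to 1 is refused whole. A call with a gripper value outside its range is refused whole. The fingers move at their own pace and stop on an object; the grip force is fixed at half the most. Time passes only in rows, so rows that repeat a pose let the fingers close. It gives the time, the measured TCP pose, the force and the opening at its end, in the units of the state.
- arm.sense(): the state, without advancing time (a new reading comes with each control period).
- arm.camera(name): name is "side" or "top" or "wrist"; returns a dict with "image" (384x512x3 uint8, red, green, blue), "fx", "fy", "cx", "cy" (pixels), "R" (3x3) and "t" (3): a world point X has camera coordinates R X + t. Camera axes: x right, y down, z forward; pixel columns grow to the right and rows downward; lengths in mm; the calibration is good to about 2 mm. A picture is of the moment at which its call begins. There is no depth.
- arm.close_job(): hands the job in, once; it reports no verdict.
The state is a dict: "t": time; "qpos": joint angles; "qvel": joint speeds; "tau": joint torques, N m; "eef_pos": TCP position; "tcp_rot": TCP orientation; "force": force on the tool from outside, world axes, zero at the start; "torque": the same for the moment, N m; "finger_gap": opening from 0.0 (shut) to 1.0 (fully open).
Only numpy, scipy, OpenCV 4.12 (cv2) and the standard library are available. Lean on these libraries where they do the work, as an engineer would, in place of code of your own. Each camera call takes 0.05 s, during which the arm holds its last target.

## Task

Hang the rectangular wire dipping basket by the loop of its handle on the hook of the sprung stand, leaving the round basket alone. While still holding it, tug it gently straight down so that the sprung hook gives by about 2 cm, keep that pull for about half a second, then let go so that the basket hangs freely.

Things in the scene. Friction and masses are not known exactly. Their poses are not given: they have to be found in the camera images.
- basket_grip (a point): Middle of the flat upright tab on top of the handle of the rectangular steel wire basket (80 x 70 mm, walls 45 mm high, 170 mm tall in all, about 0.18 kg, loose, upright). Hold it here, 146 mm above its underside. Tab: 10 mm thick along this frame's x, 30 mm wide along y, reaching 24 mm above and 28 mm below this point. z is up; a half turn about z changes nothing.
- basket_loop (a point): On the same basket, 36 mm below basket_grip: middle of the underside of the loop's crossbar, which shall rest on the hook. Same axes: one looks through the loop along x; the crossbar runs along y, 10 mm thick. The opening below this point is 56 mm wide (y) and 62 mm high; the basket's underside is 110 mm below this point.
- hook_seat (a point): Top of the middle of the straight part of the hook, a level steel bar 8 mm thick, 170 mm above the bench unloaded; fixed stand, square grey foot. x runs along the bar from its free tip to the post, z up. From here the post's axis is 100 mm and a collar 24 mm in +x; in -x the bar turns up after 25 mm and ends after 41 mm, 12 mm higher than here; nothing on the stand is higher. Moves with the hook.
- hook (a joint): How far the sprung hook is pulled down, m: 0 unloaded, stop at 0.036. Spring of 400 N/m (4 N per cm); the hanging basket alone pulls it down by 3 to 6 mm.
- round_basket_mid (a point): Half-way up the other wire basket: round, 74 mm across, walls 45 mm high, with a single thin stem and a ball on top (138 mm tall) and no loop; loose, to be left standing. This point is 65 mm above its underside; z is up.

How it is judged:
By the outcome, as a careful person would: the job done as asked, in the order asked, and still so for the second after the job is handed in, with the robot touching nothing.
It also fails if it takes over 43 s, if anything falls off the work surface, if the arm or the gripper's body presses on something with over 40 N, if the wrist force passes 120 N, or if a joint passes its speed limit or range.

## Working session

There is one attempt and no reset: what is moved stays moved. The work goes in short steps, Python scripts to look and compute and a shell command to move; the robot and the scene stay as the last step left them, time stands still between calls to the robot, and variables do not carry over. Pictures are saved under pics/ and viewed, and the job is handed in when it is done.

```bash
mkdir -p pics; ls; python3 - <<'E'
from bench import arm
import cv2,numpy as np
s=arm.sense();print({k:np.round(v,3).tolist() for k,v in s.items()},arm.grip_depth)
for n in("top","side"):
    c=arm.camera(n);cv2.imwrite(f"pics/{n}0.png",c["image"][:,:,::-1])
    print(n,c["fx"],c["fy"],c["cx"],c["cy"],np.round(c["R"],4).tolist(),np.round(c["t"],1).tolist())
E
```

```text
pics
{'t': 0.0, 'qpos': [-1.177, 0.239, -0.014, 1.319, -0.0, 1.571], 'qvel': [-0.001, 0.001, 0.001, 0.0, 0.001, 0.001], 'tau': [-0.001, -53.877, 34.644, 0.018, 0.0, -0.0], 'eef_pos': [201.274, -484.437, 230.673], 'tcp_rot': [0.981, 0.196, -0.0, -0.001], 'force': [-0.232, -0.11, -0.164], 'torque': [-0.001, 0.029, -0.046], 'finger_gap': 1.0} 18.700000000000003
top 348.33638105910785 348.33638105910785 251.89397936027868 196.4493156235705 [[0.0153, -0.999, 0.0419], [-0.9967, -0.0186, -0.0793], [0.08, -0.0405, -0.996]] [29.3, 488.7, 944.5]
side 492.090127072614 492.090127072614 253.46918059179566 185.84509514668136 [[0.9956, -0.0915, 0.0217], [-0.0332, -0.5583, -0.829], [0.0879, 0.8246, -0.5589]] [-482.4, 146.4, 1014.8]
```

View pics/top0.png

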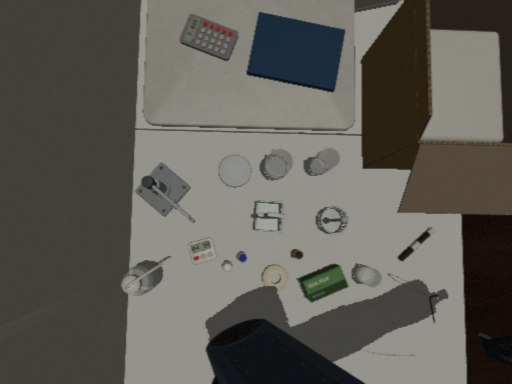

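View pics/side0.png

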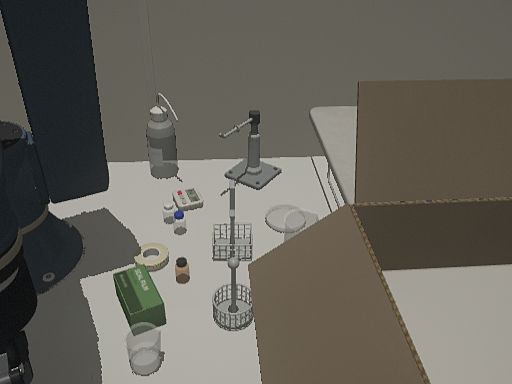

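The top view shows the rectangular basket at about (267,216) with its tab, the round basket at (331,220), and the hook stand at (163,190) with its bar running towards (193,220). I'll enlarge these areas.

```bash
python3 - <<'E'
import cv2
t=cv2.imread("pics/top0.png");s=cv2.imread("pics/side0.png")
a=t[155:250,125:305];cv2.imwrite("pics/topz.png",cv2.resize(a,None,fx=4.4,fy=4.4,interpolation=cv2.INTER_CUBIC))
a=s[95:275,190:330];cv2.imwrite("pics/sidez.png",cv2.resize(a,None,fx=3.3,fy=3.3,interpolation=cv2.INTER_CUBIC))
E
```

```text
(no output)
```

View pics/topz.png

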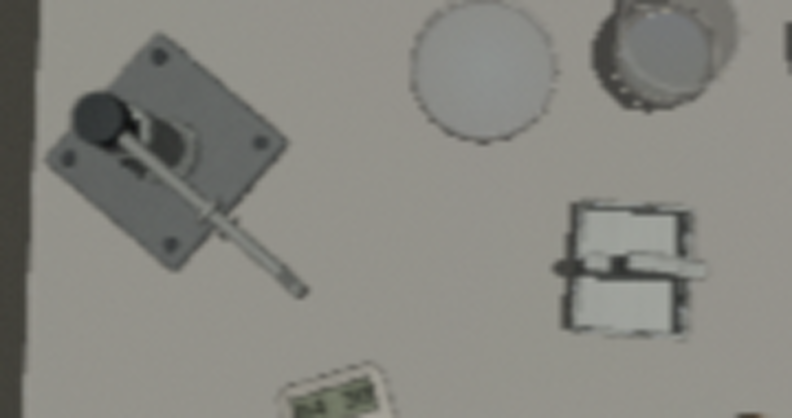

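View pics/sidez.png

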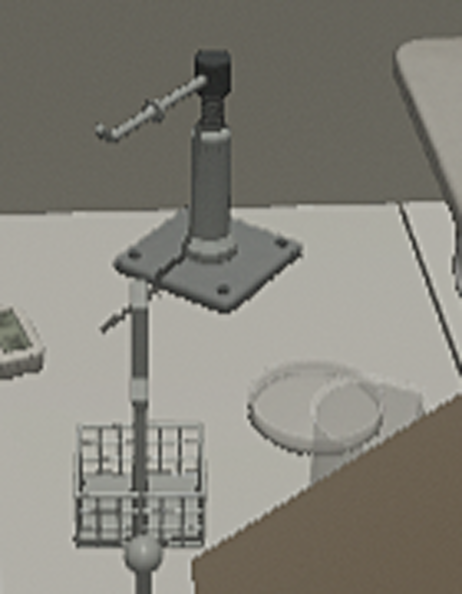

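```bash
cat > h.py <<'E'
import numpy as np,cv2
from bench import arm
def ray(c,u,v):
    d=np.array([(u-c["cx"])/c["fx"],(v-c["cy"])/c["fy"],1]);R=np.array(c["R"])
    return -R.T@np.array(c["t"]),R.T@d
def onz(c,u,v,z):
    o,d=ray(c,u,v);return o+d*(z-o[2])/d[2]
def proj(c,X):
    p=np.array(c["R"])@np.array(X,float)+np.array(c["t"]);return np.array([c["fx"]*p[0]/p[2]+c["cx"],c["fy"]*p[1]/p[2]+c["cy"]])
def tri(c1,p1,c2,p2):
    o,d=ray(c1,*p1);q,e=ray(c2,*p2)
    s=np.linalg.lstsq(np.c_[d,-e],q-o,rcond=None)[0]
    a=o+d*s[0];b=q+e*s[1];return (a+b)/2,np.linalg.norm(a-b)
def zoom(img,r0,r1,c0,c1,k,name,step=10):
    a=cv2.resize(img[r0:r1,c0:c1,::-1],None,fx=k,fy=k,interpolation=cv2.INTER_NEAREST)
    for u in range((c0//step+1)*step,c1,step): cv2.putText(a,str(u),(int((u-c0)*k),10),0,.35,(0,0,255),1);cv2.line(a,(int((u-c0+.5)*k),12),(int((u-c0+.5)*k),18),(0,0,255),1)
    for v in range((r0//step+1)*step,r1,step): cv2.putText(a,str(v),(0,int((v-r0+.5)*k)),0,.35,(0,0,255),1)
    cv2.imwrite("pics/"+name,a)
E
python3 - <<'E'
from h import *
t=arm.camera("top");s=arm.camera("side")
print(ray(t,0,0)[0],ray(s,0,0)[0])
zoom(t["image"],190,245,245,300,10,"tb.png");zoom(t["image"],160,230,130,205,8,"th.png")
zoom(s["image"],175,270,205,260,6,"sb.png");zoom(s["image"],105,190,210,290,7,"sh.png")
E
```

```text
[411.01779301  76.58949551 978.24048664] [ 395.88321002 -799.15136574  698.96124943]
```

View pics/tb.png

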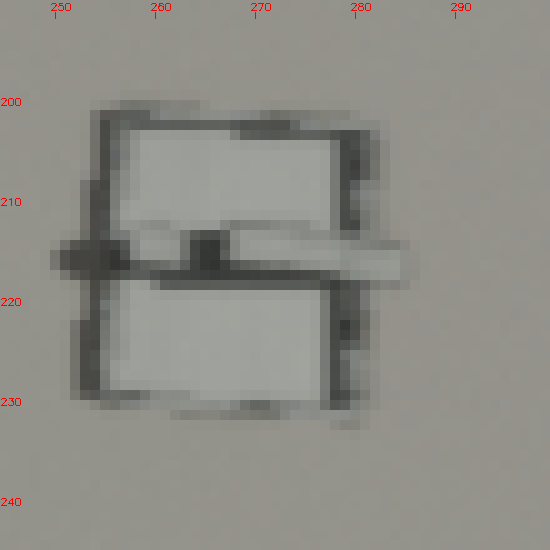

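View pics/th.png

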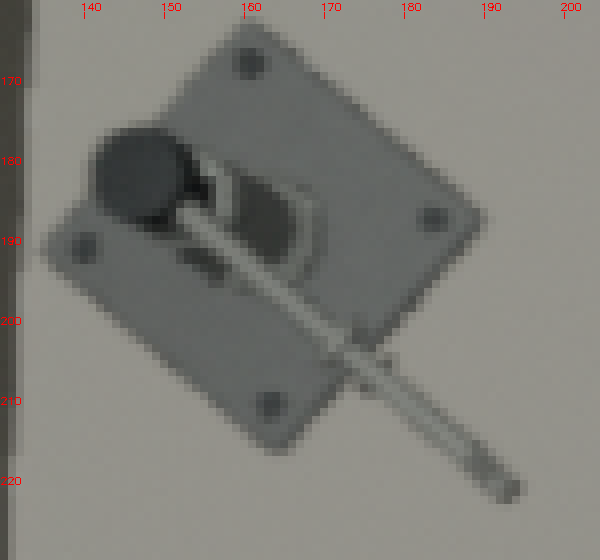

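View pics/sb.png

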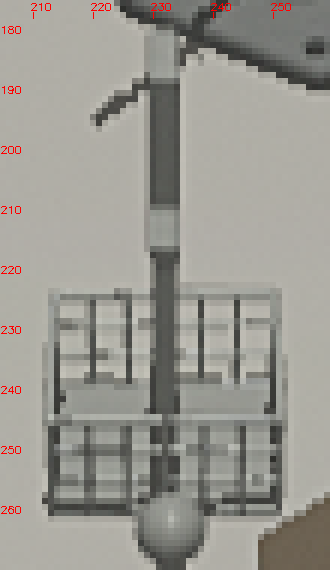

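View pics/sh.png

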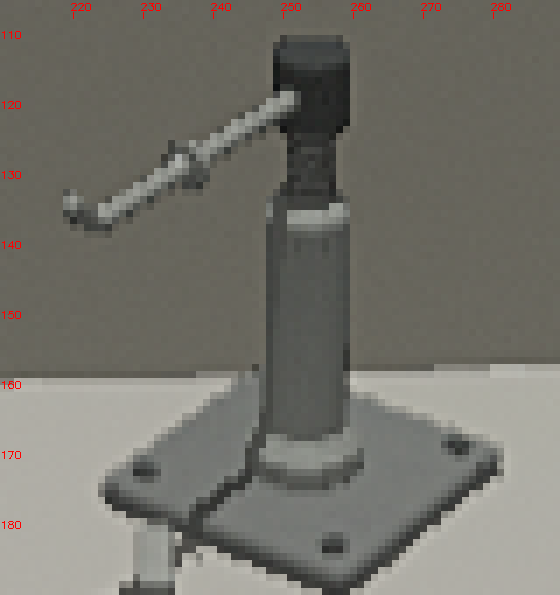

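```bash
python3 - <<'E'
from h import *
np.set_printoptions(precision=1,suppress=True)
t=arm.camera("top");s=arm.camera("side")
print("tab top",onz(t,274,214.7,170), onz(s,231.3,184,170))
a=onz(t,257,214,118);b=onz(t,284,216,118);print("xbar",a,b,(a+b)/2,np.arctan2(-(b-a)[0],-(b-a)[1]) ,np.linalg.norm(a-b))
print("side xbar",onz(s,231.2,213.5,119))
for n,(p,q) in dict(left=((255,201),(252.5,229)),).items():
    a=onz(t,*p,45);b=onz(t,*q,45);print(n,a,b,np.arctan2(-(b-a)[1],-(b-a)[0]),np.linalg.norm(a-b))
a=onz(s,213,244.5,45);b=onz(s,250,244.5,45);print("side near rim",a,b,np.arctan2((b-a)[1],(b-a)[0]),np.linalg.norm(a-b))
print("tri collar",tri(t,(174.3,204.2),s,(236.7,128)))
print("tri tip",tri(t,(192.5,220.5),s,(219.5,134)))
g=t["image"].astype(int)
for z in (166,):
  P=[onz(t,*p,z) for p in ((154,187.5),(174.3,204.2),(187,215.5))]
  for p in P: print(p)
  d=P[0]-P[2];print("yaw",np.arctan2(d[1],d[0]),np.linalg.norm(d))
# foot corners, z~10
for p in ((162,163),(189.5,187),(164.5,216),(135,191)): print("foot",onz(t,*p,8))
print("cap",onz(t,147.5,182,190), "round",onz(t,331,221,45))
E
```

```text
tab top [434.3  -8.4 170. ] [436.9  -9.8 170. ]
xbar [436.9  28.3 118. ] [433.  -38.8 118. ] [434.9  -5.2 118. ] 0.05725375895164739 67.1792331500858
side xbar [435.1 -36.6 119. ]
left [473.9  30.1  45. ] [398.8  35.7  45. ] -0.07434660188278301 75.2481105481827
side near rim [397.9 -40.   45. ] [472.4 -44.9  45. ] -0.06648339234914849 74.58737112705498
tri collar (array([458.4, 222.1, 170.5]), np.float64(7.400523870254095))
tri tip (array([419.3, 178.4, 179.3]), np.float64(2.9997419714943208))
[492.8 271.  166. ]
[454.9 223.1 166. ]
[429.3 193.1 166. ]
yaw 0.8864247217718492 100.56744631249408
foot [577.8 289.3   8. ]
foot [512.1 211.2   8. ]
foot [430.4 277.3   8. ]
foot [498.  360.3   8. ]
cap [502.6 280.2 190. ] round [ 423.5 -176.2   45. ]
```

```bash
python3 -m jog '[0.06,0.33,0,0,0,0.17,1, 0.13,0.67,0,0,0,0.33,1, 0.2,1,0,0,0,0.5,1, 0.2,1,0,0,0,0.5,1]'
python3 -m jog '[0.13,0.33,0,0,0,0.17,1, 0.26,0.67,0,0,0,0.33,1, 0.4,1,0,0,0,0.5,1]'
python3 -m jog '[0.17,0.33,0,0,0,0.17,1, 0.33,0.67,0,0,0,0.33,1, 0.5,1,0,0,0,0.5,1]'
python3 -m jog '[0.2,0.33,0,0,0,0.17,1, 0.4,0.67,0,0,0,0.33,1, 0.6,1,0,0,0,0.5,1, 0.6,1,0,0,0,0.5,1, 0.6,1,0,0,0,0.5,1]'
python3 - <<'E'
from h import *
from scipy.spatial.transform import Rotation as Ro
s=arm.sense();R=Ro.from_quat(s["tcp_rot"]).as_matrix();print(s["t"],s["eef_pos"],R.round(3).tolist(),np.arctan2(R[1,1],R[0,1]),s["qpos"])
c=arm.camera("wrist");cv2.imwrite("pics/w1.png",c["image"][:,:,::-1]);print(c["fx"],ray(c,0,0)[0],np.round(c["R"],2).tolist())
E
```

```text
t: 0.7
eef_pos: [221.4, -381.5, 231.5]
tcp_rot: [0.946, 0.324, 0.0, -0.001]
force: [-0.3, -0.6, -0.2]
finger_gap: 0.999
t: 1.0
eef_pos: [261.6, -284.1, 231.3]
tcp_rot: [0.896, 0.444, 0.0, 0.0]
force: [0.3, 0.1, 0.3]
finger_gap: 0.998
t: 1.3
eef_pos: [312.0, -183.9, 231.5]
tcp_rot: [0.831, 0.557, 0.0, 0.0]
force: [0.2, -0.3, 0.4]
finger_gap: 0.998
t: 1.8
eef_pos: [371.8, -84.4, 231.2]
tcp_rot: [0.751, 0.66, -0.0, -0.0]
force: [-0.6, 0.3, 0.6]
finger_gap: 1.005
1.8 [371.84212065 -84.3919879  231.18280168] [[0.128, 0.992, -0.0], [0.992, -0.128, -0.0], [-0.0, -0.0, -1.0]] -0.1284019512560598 [-2.22882171e-01 -8.78055726e-03 -3.02290238e-01  1.27765600e+00
 -3.65040743e-04  1.47631611e+00]
272.7548424628473 [381.24673088 -10.18865351 374.38884961] [[0.99, -0.13, -0.0], [-0.12, -0.95, 0.29], [-0.04, -0.29, -0.96]]
```

View pics/w1.png

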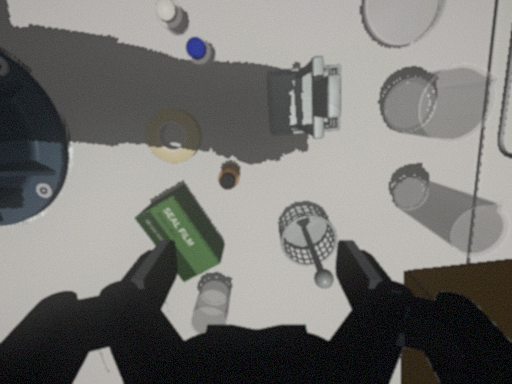

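```bash
python3 - <<'E'
from h import *
c=arm.camera("wrist");zoom(c["image"],45,150,255,355,6,"w1z.png")
print(proj(c,[435,-7,170]),proj(c,[435,-7,0]),proj(c,[435,26,120]),proj(c,[435,-40,120]))
E
```

```text
[331.40869198  92.09104605] [296.8895099   99.45677708] [313.85462928  54.20173554] [318.75467021 133.2117659 ]
```

View pics/w1z.png

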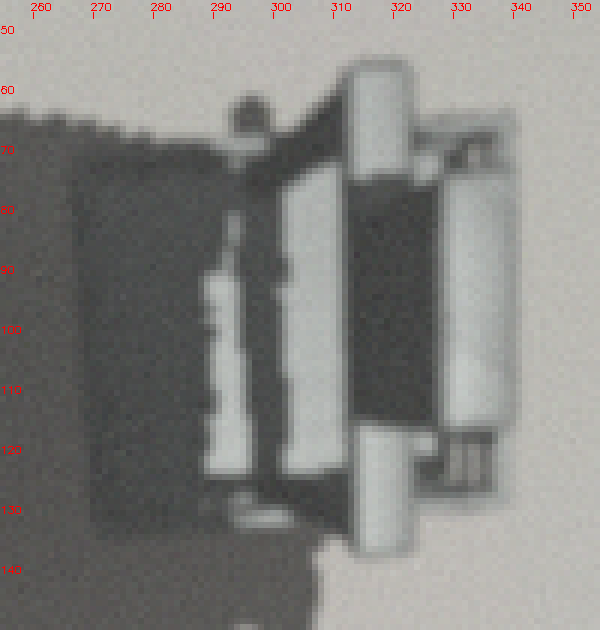

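```bash
python3 - <<'E'
from h import *
np.set_printoptions(precision=1,suppress=True)
c=arm.camera("wrist")
a=onz(c,332.8,75,170);b=onz(c,333,116,170);print("tab",a,b,(a+b)/2,np.linalg.norm(a-b),np.arctan2(b[0]-a[0],-(b-a)[1]))
a=onz(c,316.9,55,120);b=onz(c,317.7,137,120);print("xbar",a,b,(a+b)/2,np.linalg.norm(a-b),np.arctan2(b[0]-a[0],-(b-a)[1]))
print(arm.sense()["eef_pos"])
E
```

```text
tab [436.4   3.5 170. ] [435.2 -23.9 170. ] [435.8 -10.2 170. ] 27.462477540463603 -0.04345234686326568
xbar [437.4  24.6 120. ] [433.7 -43.8 120. ] [435.5  -9.6 120. ] 68.45354450290921 -0.055044333981057146
[371.1 -85.6 231.3]
```

The wrist view puts the tab top at cols 327–338, rows 75–116, with its centre near (435.7, -9.5) and yaw about -0.055. This agrees with the top view within 3 mm, and the crossbar measures 68 mm. I'll go over it and descend.

```bash
python3 -m jog '[0.22,0.25,0,0,0,0.05,1, 0.44,0.5,0,0,0,0.1,1, 0.64,0.758,0,0,0,0.133,1, 0.64,0.758,0,0,0,0.133,1,0.64,0.758,0,0,0,0.133,1]'
python3 - <<'E'
from h import *
c=arm.camera("wrist");cv2.imwrite("pics/w2.png",c["image"][:,:,::-1]);t=arm.camera("top");zoom(t["image"],180,250,230,310,8,"t2.png")
E
```

```text
t: 2.45
eef_pos: [435.2, -9.7, 231.0]
tcp_rot: [0.728, 0.685, -0.0, -0.0]
force: [-0.4, -0.2, -0.4]
finger_gap: 1.002
```

View pics/w2.png

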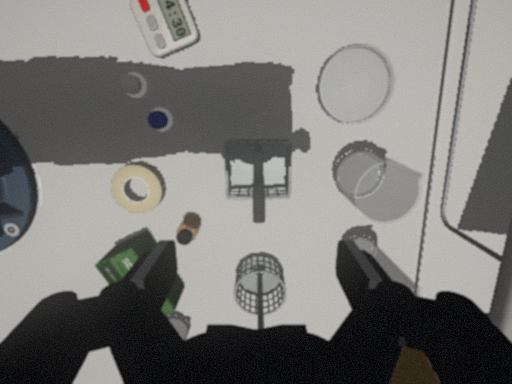

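The basket tab ends at about (259,215), midway between the fingers (col 256) and aligned with them. Descending.

```bash
python3 -m jog '[0,0,-0.25,0,0,0,1, 0,0,-0.5,0,0,0,1, 0,0,-0.7,0,0,0,1, 0,0,-0.85,0,0,0,1, 0,0,-1,0,0,0,1]'
python3 -m jog '[0,0,-0.04,0,0,0,1, 0,0,-0.04,0,0,0,1, 0,0,-0.04,0,0,0,0]'
python3 - <<'E'
from h import *
c=arm.camera("wrist");cv2.imwrite("pics/w3.png",c["image"][:,:,::-1]);t=arm.camera("side");zoom(t["image"],100,280,180,320,4,"s3.png")
E
```

```text
t: 3.05
eef_pos: [434.6, -10.2, 130.8]
tcp_rot: [0.729, 0.685, -0.0, -0.0]
force: [0.6, 0.5, -0.3]
finger_gap: 0.998
t: 3.35
eef_pos: [435.6, -9.4, 128.0]
tcp_rot: [0.728, 0.685, 0.0, 0.0]
force: [0.5, -1.1, 0.7]
finger_gap: 0.858
```

View pics/w3.png

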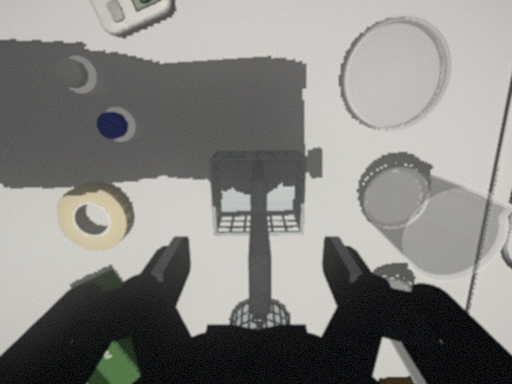

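View pics/s3.png

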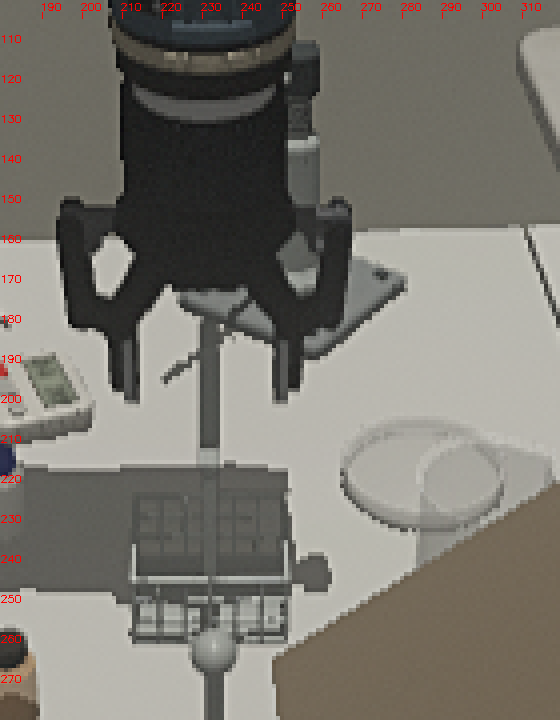

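The tab stands centred between the fingers in both views: col 230.5 in the side view, with the fingers at 213 and 248. Closing.

```bash
python3 -m jog '[0,0,0,0,0,0,-0.5, 0,0,0,0,0,0,-1, 0,0,0,0,0,0,-1, 0,0,0,0,0,0,-1, 0,0,0,0,0,0,-1, 0,0,0,0,0,0,-1, 0,0,0,0,0,0,-1,0,0,0,0,0,0,-1]'
python3 -m jog '[0,0,0.1,0,0,0,-1, 0,0,0.3,0,0,0,-1, 0,0,0.6,0,0,0,-1, 0,0,0.9,0,0,0,-1, 0,0,0.9,0,0,0,-1, 0,0,0.9,0,0,0,-1]'
python3 - <<'E'
from h import *
t=arm.camera("side");zoom(t["image"],60,280,140,320,3,"s4.png");print(arm.sense()["force"])
E
```

```text
t: 4.25
eef_pos: [435.4, -9.0, 127.2]
tcp_rot: [0.728, 0.686, -0.0, -0.0]
force: [-0.2, 0.3, -1.2]
finger_gap: 0.112
t: 4.85
eef_pos: [435.7, -9.0, 217.8]
tcp_rot: [0.728, 0.686, 0.0, 0.0]
force: [-0.1, -0.2, -2.0]
finger_gap: 0.11
[-0.03917058 -0.29206656 -2.17049146]
```

View pics/s4.png

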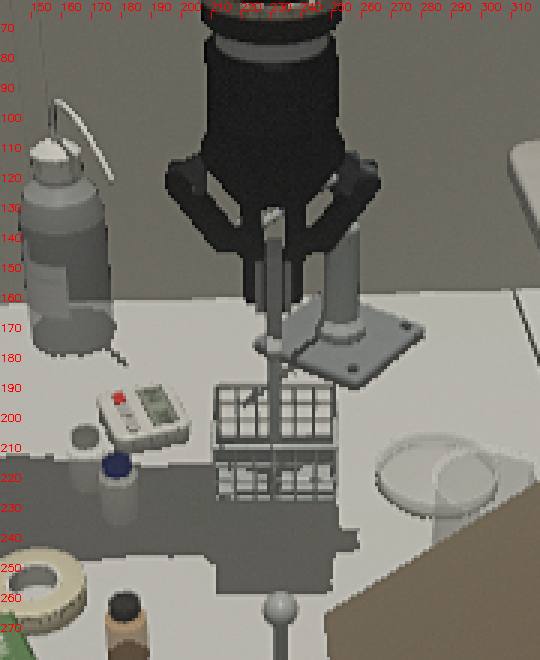

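```bash
python3 -m jog '[-0.05,0.14,0,0,0,0.18,-1, -0.1,0.29,0,0,0,0.36,-1, -0.15,0.43,0,0,0,0.54,-1, -0.2,0.58,0,0,0,0.72,-1, -0.25,0.72,0,0,0,0.907,-1]'
python3 -m jog '[-0.05,0.14,0,0,0,0.18,-1, -0.1,0.29,0,0,0,0.36,-1, -0.15,0.43,0,0,0,0.54,-1, -0.2,0.58,0,0,0,0.72,-1, -0.25,0.73,0,0,0,0.907,-1, -0.25,0.73,0,0,0,0.907,-1, -0.25,0.73,0,0,0,0.907,-1, -0.25,0.73,0,0,0,0.907,-1]'
python3 - <<'E'
from h import *
c=arm.camera("wrist");cv2.imwrite("pics/w5.png",c["image"][:,:,::-1]);print(ray(c,0,0)[0])
c=arm.camera("top");zoom(c["image"],150,260,125,235,5,"t5.png");t=arm.camera("side");zoom(t["image"],90,260,150,290,4,"s5.png")
E
```

```text
t: 5.4
eef_pos: [409.3, 63.4, 216.0]
tcp_rot: [0.545, 0.839, -0.001, -0.001]
force: [-1.0, 0.8, -2.3]
finger_gap: 0.108
t: 6.2
eef_pos: [385.3, 135.5, 216.8]
tcp_rot: [0.335, 0.942, -0.0, -0.0]
force: [0.7, -0.4, -1.1]
finger_gap: 0.107
[327.03338383 182.73626879 360.03040217]
```

View pics/w5.png

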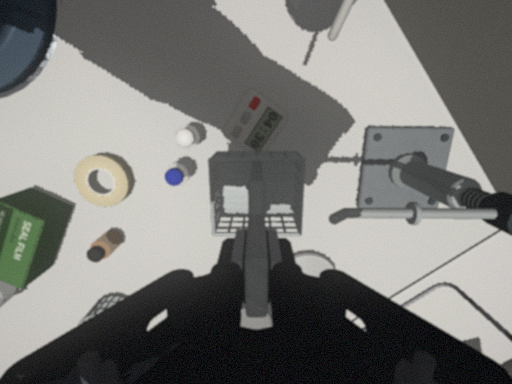

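View pics/t5.png

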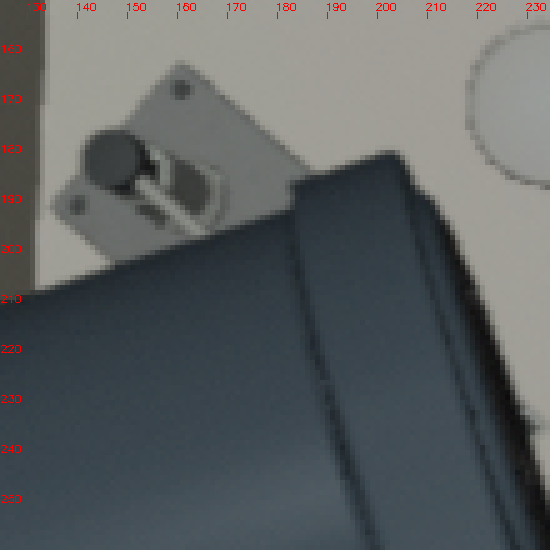

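View pics/s5.png

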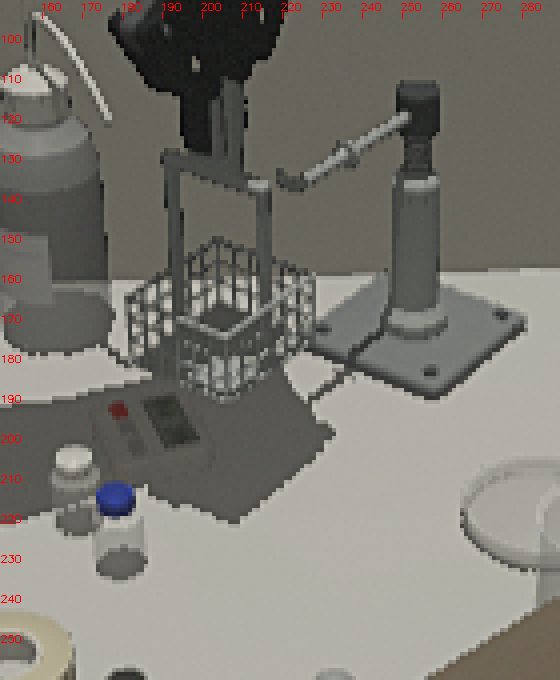

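```bash
python3 - <<'E'
from h import *
c=arm.camera("wrist");zoom(c["image"],180,240,320,510,4,"w5z.png")
E
```

```text
(no output)
```

View pics/w5z.png

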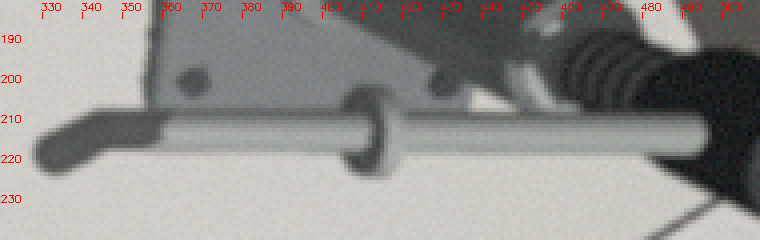

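```bash
python3 - <<'E'
from h import *
np.set_printoptions(precision=1,suppress=True)
c=arm.camera("wrist");s=arm.sense()
a=onz(c,365,213.3,166);b=onz(c,480,213.6,166);k=onz(c,412,213.4,166);tip=onz(c,329,219,178)
d=(b-a)/np.linalg.norm(b-a)
yaw=np.arctan2(d[1],d[0]);print(a,b,"yaw",yaw,"collar",k,"seat from collar",k-24*d,"tip",tip,"seat from tip",tip+41*d)
end=onz(c,494,213.5,166);print("bar end",end)
q=s["tcp_rot"];ty=2*np.arctan2(q[1],q[0])-np.pi/2;print("tool y yaw",ty,s["eef_pos"],s["force"])
# basket axis offset from bar axis
p=s["eef_pos"];n=np.array([-d[1],d[0],0]);print("lateral of TCP left of bar",(p-k)@n,"along to seat",(k-24*d-p)@d)
# side view check of crossbar ends at z~199
S=arm.camera("side");print(proj(S,[441,205,170]),proj(S,k),proj(c,[441,205,166]))
E
```

```text
[439.1 198.9 166. ] [494.7 266.9 166. ] yaw 0.8856247578461625 collar [461.8 226.7 166. ] seat from collar [446.6 208.1 166. ] tip [419.6 175.4 178. ] seat from tip [445.5 207.1 178. ]
bar end [501.4 275.2 166. ]
tool y yaw 0.888417037102148 [385.5 135.6 217.2] [ 0.4  0.3 -2.1]
lateral of TCP left of bar 1.4433434116647714 along to seat 94.7602997974736
[228.  131.9] [236.5 128.9] [373.2 210.4]
```

```bash
python3 -m jog '[0.07,0.09,0,0,0,0,-1, 0.15,0.18,0,0,0,0,-1, 0.22,0.27,0,0,0,0,-1, 0.29,0.36,0,0,0,0,-1, 0.29,0.36,0,0,0,0,-1]'
python3 - <<'E'
from h import *
t=arm.camera("side");zoom(t["image"],90,210,180,280,5,"s6.png")
p=arm.sense()["eef_pos"];n=np.array([-.774,.633,0]);lz=np.array([0,0,-17.3])
for k in(-33,-28,28,33):print(k,proj(t,p+lz+k*n),proj(t,p+lz+k*n+[0,0,10]),proj(t,p+lz+k*n-[0,0,110]))
E
```

```text
t: 7.0
eef_pos: [415.6, 173.4, 217.0]
tcp_rot: [0.334, 0.943, 0.0, -0.0]
force: [0.2, -1.3, -1.7]
finger_gap: 0.111
-33 [228.77058352 131.22423918] [228.74103555 127.09388064] [229.07629793 173.95847388]
-28 [226.91690488 130.58626795] [226.87768201 126.46136983] [227.3227708  173.26941808]
28 [206.68077133 123.62169996] [206.53863816 119.55733104] [208.15355887 165.73679634]
33 [204.91957451 123.01555773] [204.76871949 118.95653646] [206.48292664 165.08031444]
```

View pics/s6.png

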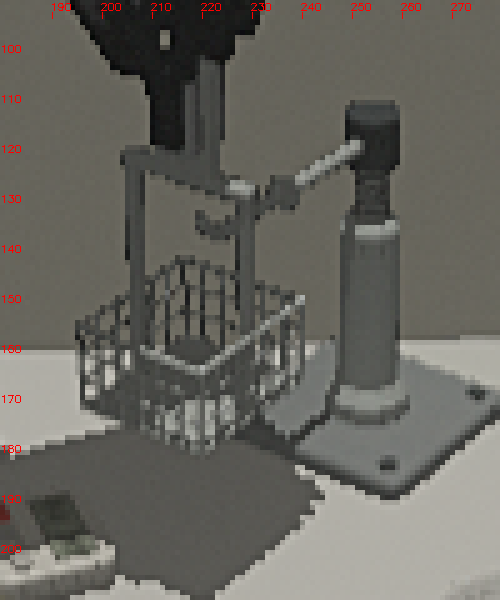

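The hook tip (218,133) is now seen through the loop opening, and the crossbar is where predicted (204–229, rows 120–130). I'll carry on to the seat.

```bash
python3 -m jog '[0.07,0.09,0,0,0,0,-1, 0.15,0.18,0,0,0,0,-1, 0.22,0.27,0,0,0,0,-1, 0.28,0.345,0,0,0,0,-1, 0.28,0.345,0,0,0,0,-1]'
python3 - <<'E'
from h import *
t=arm.camera("side");zoom(t["image"],90,210,180,280,5,"s7.png")
c=arm.camera("wrist");cv2.imwrite("pics/w7.png",c["image"][:,:,::-1])
E
```

```text
t: 7.55
eef_pos: [443.4, 207.6, 217.0]
tcp_rot: [0.334, 0.943, 0.0, 0.0]
force: [-0.3, -1.1, -1.9]
finger_gap: 0.109
```

View pics/s7.png

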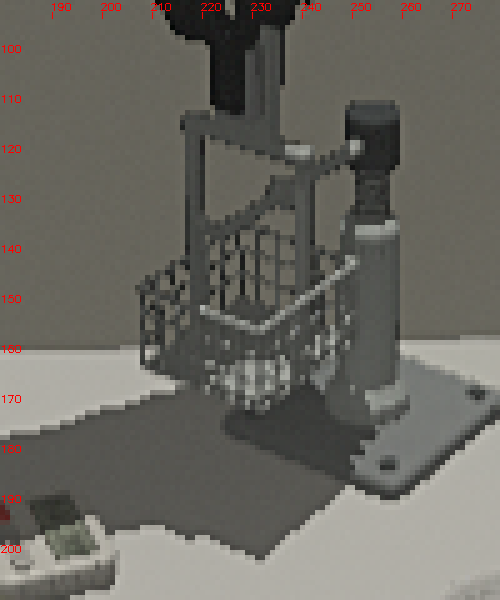

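View pics/w7.png

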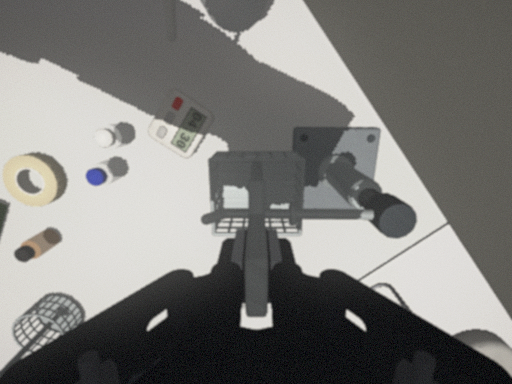

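The bar now passes through the loop (side view: bar from (218,135) to (250,118), crossbar above it). Lowering, watching the force.

```bash
python3 -m jog '[0,0,-0.06,0,0,0,-1, 0,0,-0.12,0,0,0,-1, 0,0,-0.18,0,0,0,-1, 0,0,-0.22,0,0,0,-1, 0,0,-0.26,0,0,0,-1, 0,0,-0.3,0,0,0,-1, 0,0,-0.3,0,0,0,-1, 0,0,-0.3,0,0,0,-1, 0,0,-0.3,0,0,0,-1]'
python3 - <<'E'
from h import *
f=[]
for i in range(3):
    t=arm.camera("side");s=arm.sense();print(s["force"].round(2),s["eef_pos"].round(2))
zoom(t["image"],90,210,180,280,5,"s8.png")
E
```

```text
t: 8.55
eef_pos: [442.6, 206.6, 187.5]
tcp_rot: [0.334, 0.943, 0.0, 0.0]
force: [-0.5, -0.1, -1.2]
finger_gap: 0.114
[-0.51  0.38 -2.15] [442.54 206.57 187.48]
[ 0.12  0.27 -0.94] [442.54 206.59 187.47]
[-0.5  -0.76 -2.45] [442.52 206.58 187.42]
```

View pics/s8.png

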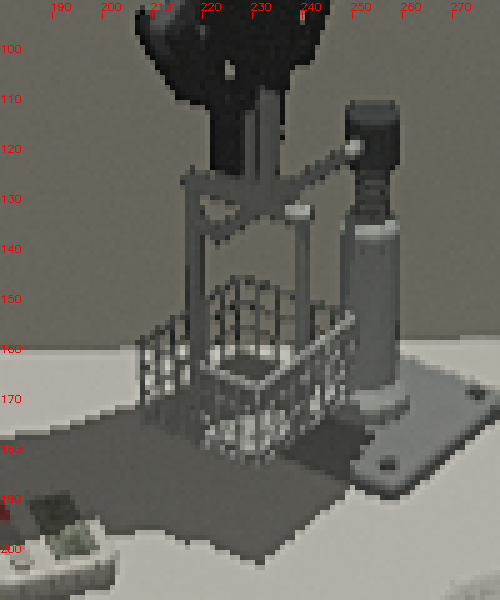

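```bash
python3 -m jog '[0,0,-0.03,0,0,0,-1, 0,0,-0.06,0,0,0,-1, 0,0,-0.09,0,0,0,-1, 0,0,-0.12,0,0,0,-1, 0,0,-0.15,0,0,0,-1, 0,0,-0.18,0,0,0,-1, 0,0,-0.2,0,0,0,-1, 0,0,-0.2,0,0,0,-1]'
python3 - <<'E'
from h import *
t=arm.camera("side");s=arm.sense();print(s["force"].round(2),s["eef_pos"].round(2))
zoom(t["image"],90,210,180,280,5,"s9.png")
t=arm.camera("side");s=arm.sense();print(s["force"].round(2),s["eef_pos"].round(2))
E
```

```text
t: 9.5
eef_pos: [442.7, 206.6, 167.3]
tcp_rot: [0.334, 0.943, 0.0, 0.0]
force: [-0.2, -0.2, 6.5]
finger_gap: 0.108
[-0.04 -0.48  5.86] [442.64 206.63 167.37]
[0.45 0.32 5.57] [442.64 206.6  167.43]
```

View pics/s9.png

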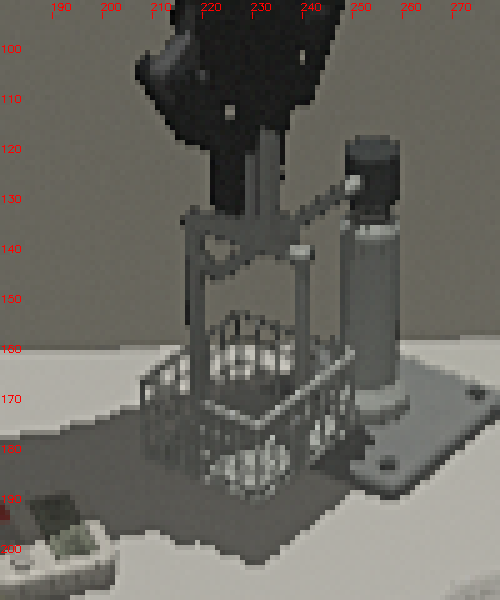

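The force rose by about 7.8 N, so the hook is down about 19.5 mm, and the cap dropped 7–8 px (rows 110→117). I'll hold, then ease up close to its resting point so it does not spring on release.

```bash
python3 -m jog '[0,0,0,0,0,0,-1, 0,0,0,0,0,0,-1, 0,0,0,0,0,0,-1, 0,0,0.03,0,0,0,-1, 0,0,0.06,0,0,0,-1, 0,0,0.09,0,0,0,-1, 0,0,0.12,0,0,0,-1, 0,0,0.15,0,0,0,-1, 0,0,0.15,0,0,0,-1, 0,0,0.15,0,0,0,-1]'
python3 - <<'E'
from h import *
F=[]
for i in range(6):
    t=arm.camera("side");F.append(arm.sense()["force"])
print(np.mean(F,0),arm.sense()["eef_pos"])
E
```

```text
t: 10.6
eef_pos: [442.3, 206.5, 182.1]
tcp_rot: [0.334, 0.943, -0.0, -0.0]
force: [0.4, 0.6, -0.1]
finger_gap: 0.106
[0.81492216 0.27452239 0.19166287] [442.30721773 206.49613035 182.12918039]
```

The net wrist force is about 0, so the hook is carrying the basket. Opening.

```bash
python3 -m jog '[0,0,0,0,0,0,-0.7, 0,0,0,0,0,0,-0.6, 0,0,0,0,0,0,-0.5, 0,0,0,0,0,0,-0.4, 0,0,0,0,0,0,-0.3, 0,0,0,0,0,0,-0.2, 0,0,0,0,0,0,-0.1, 0,0,0,0,0,0,0, 0,0,0,0,0,0,0, 0,0,0,0,0,0,0]'
python3 - <<'E'
from h import *
t=arm.camera("side");print(arm.sense()["force"]);zoom(t["image"],90,210,180,280,5,"s10.png")
c=arm.camera("wrist");cv2.imwrite("pics/w10.png",c["image"][:,:,::-1])
E
```

```text
t: 11.9
eef_pos: [442.4, 206.5, 182.3]
tcp_rot: [0.334, 0.943, -0.0, 0.0]
force: [-0.3, 0.3, 0.1]
finger_gap: 0.501
[-0.65321605 -0.51153029  0.72153859]
```

View pics/s10.png

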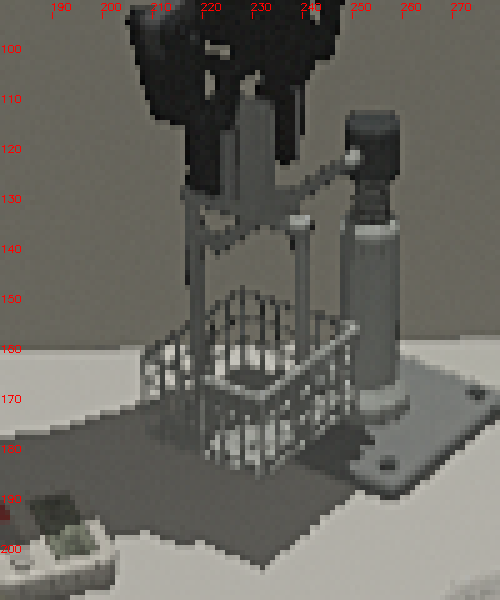

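View pics/w10.png

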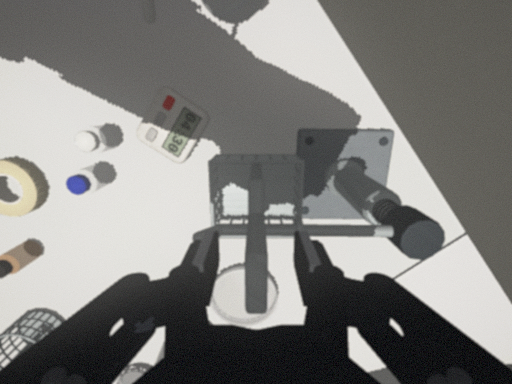

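The fingers are clear on both sides of the tab (wrist view: tab col 257, fingers at about 212 and 305). Rising straight up.

```bash
python3 -m jog '[0,0,0.05,0,0,0,0, 0,0,0.12,0,0,0,0, 0,0,0.25,0,0,0,0, 0,0,0.45,0,0,0,0, 0,0,0.7,0,0,0,0, 0,0,1,0,0,0,0, 0,0,1,0,0,0,0]'
python3 -m jog '[-0.2,-0.3,0.1,0,0,0,0, -0.5,-0.6,0.2,0,0,0,0, -0.8,-1,0.2,0,0,0,0, -0.8,-1,0.2,0,0,0,0, -0.8,-1,0.2,0,0,0,0, -0.8,-1,0.2,0,0,0,0, -0.8,-1,0.2,0,0,0,0, -0.8,-1,0.2,0,0,0,0, -0.8,-1,0.2,0,0,0,0, -0.8,-1,0.2,0,0,0,0]'
python3 - <<'E'
from h import *
t=arm.camera("side");cv2.imwrite("pics/s11.png",t["image"][:,:,::-1])
zoom(t["image"],90,210,180,280,5,"s11z.png")
t=arm.camera("side");zoom(t["image"],90,210,180,280,5,"s12z.png")
c=arm.camera("wrist");cv2.imwrite("pics/w11.png",c["image"][:,:,::-1])
a=cv2.imread("pics/s11z.png").astype(int);b=cv2.imread("pics/s12z.png").astype(int);print(abs(a-b).mean(), arm.sense()["t"])
E
```

```text
t: 12.7
eef_pos: [443.8, 207.2, 286.4]
tcp_rot: [0.334, 0.943, 0.002, 0.002]
force: [1.3, 0.5, 0.3]
finger_gap: 0.494
t: 13.7
eef_pos: [362.6, 106.8, 302.0]
tcp_rot: [0.334, 0.943, -0.0, -0.0]
force: [-1.0, 0.4, -0.1]
finger_gap: 0.499
1.0473655555555557 13.85
```

View pics/s11.png

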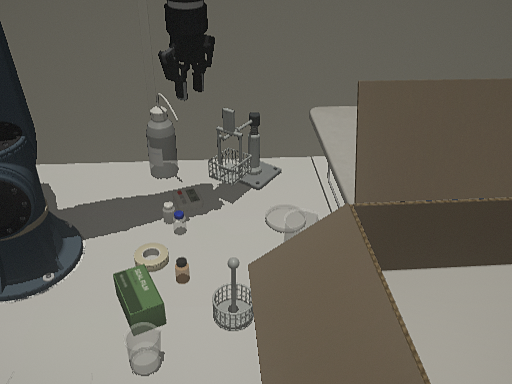

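View pics/s11z.png

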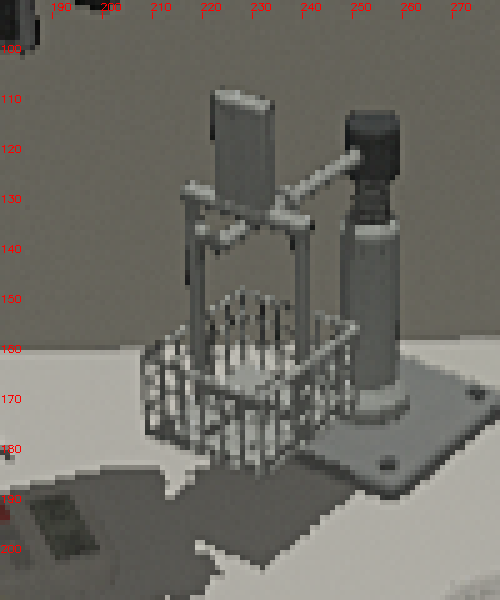

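View pics/w11.png

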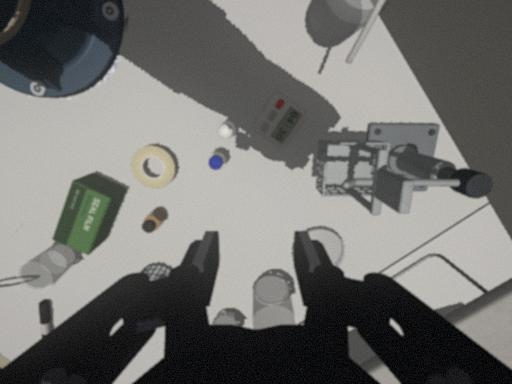

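The basket hangs from the hook by its crossbar (side view (193–240, 128–134)) and is still. The robot is clear, and the round basket at (233,305) still stands where it was.

```bash
python3 -c "
from bench import arm
print(arm.close_job(),arm.sense()['t'])"
```

```text
the job is handed in; nothing more can be done
the job is handed in; nothing more can be done
```

I hung the rectangular basket by its loop on the sprung hook, tugged it down, let it go and handed the job in, at about 14 s on the robot's clock.

- **Tug:** the tool went down about 20 mm from contact, and the wrist force rose about 7.8 N. At 400 N/m that is about 19.5 mm of give. I held it for about 0.5–0.6 s.
- **Release:** I did not let go at full pull. I eased the hook up about 15 mm until the net wrist force was near zero, so that it would not fling the basket, then opened the fingers and backed away.
- **Last checks:** the side and wrist views show the crossbar resting on the hook. The basket hangs clear of the bench and is still: two frames 0.05 s apart differed only by what looked like image noise. The gripper is well clear, and the round basket still stands where it was.
- **Disagreement:** the top and wrist views put the hook seat about 3–4 mm apart along the bar. I used the middle, well within the straight part. No check failed.

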